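# Stroke a linear slide and park it on its tight spot

### The arm

A 7-joint arm with a two-finger parallel gripper is mounted at the origin on the work surface; the furniture and walls round the work are solid. World frame = base frame: x ahead of the robot, y to its left, z up, the work surface at z = 0. Lengths are in m, angles in rad, forces in N, time in s.
With the tool pointing down it reaches from about 0.425 to 0.875 m from the base axis. Payload 9.9 kg.
Tool frame: the origin (TCP) lies at the very end of the fingers, on their centre line; the grasp point (between the pads) lies 19 mm behind it; z points along the fingers, x is the direction in which the jaws open and shut, and the axes are right-handed (so a half turn about z gives the same grasp; the last joint's range is limited). The gripper opens to 85 mm and grips with 20 to 120 N. Pads are 22 mm wide; open, the fingers measure 114 mm over their backs; the gripper's body (76 mm by 85 mm) begins 54 mm behind the grasp point. The pads swing forward as they close: fully open they stand 13 mm farther back than shut.
Start: joints at [1.109, 0.576, 0.025, 1.437, -0.015, 1.129, -0.057], TCP at [0.249, -0.627, 0.231] pointing down, gripper open.
Joint ranges: [-2.76, 2.76], [-0.34, 2.15], [-1.52, 1.57], [0.19, 2.46], [-1.09, 4.23], [0.17, 1.99], [-2.82, 2.82]. Speed limits (rad/s): [2.22, 2.22, 3.01, 3.01, 3.14, 3.14, 3.14].

### API

Orientations are given as a rotation vector (axis times angle).
In Python, from cell import arm, optics, ticket gives the robot as it stands.
- The arm moves only by the tool servo_tool, never from a script. Its argument "plan" is a list of rows, each a list of 5 numbers: the shift along the tool's x, y, z in units of 40 mm (1.0 is 40 mm), then the turn about the tool's z in units of 6 degrees (1.0 is 6 degrees), then the opening, from 0 (shut) to 1 (fully open). A call has 1 to 12 rows; each row shifts and turns the commanded pose from where the row before left it, along the tool's axes as they then stand; what a row does not reach is not made up. A row lasts 1/8 s, in which the tool goes at most 62.5 mm and 10.7 degrees, less where a joint would pass 70% of its speed; a pose out of reach is approached as far as the arm can. A call is refused whole if a number of a shift passes 1 or a number of a turn 1, either way. A call with a gripper value outside its range is refused whole. The fingers move at their own pace and stop on an object; the grip force is fixed at half the most. Time passes only in rows, so rows that do not move let the fingers close. It gives the time, the measured TCP pose, the force and the opening at its end, in the units of the state.
- arm.get_state(): the state, without advancing time (a new reading comes with each control period).
- optics.grab_frame(name): name is "scene" or "top"; returns a dict with "img" (384x512x3 uint8, red, green, blue), "fx", "fy", "cx", "cy" (pixels), "distortion" ([k1, k2, p1, p2, k3] as OpenCV has them; the pictures are not rectified), "R" (3x3) and "t" (3): a world point X has camera coordinates R X + t. Camera axes: x right, y down, z forward; pixel columns grow to the right and rows downward; lengths in m; the calibration is good to about 2 mm. A picture is of the moment at which its call begins. There is no depth.
- ticket.hand_in(): hands the job in, once; it reports no verdict.
Trained networks look in the newest picture that a camera, given by its name, has taken for a name from the list of things; names that differ only in an ending like _2 or _b are one class to them, and where a whole thing is asked for, a point or a joint stands for the part that bears it (a point fixed in the world has none). Each returns a list of dicts, best first, with "p" (0 to 1); they miss things now and then, are a little off and sometimes report something else, mostly with a low value. They report only what shows in the picture. A call takes as long as a camera call.
- optics.recognise(camera, thing): "location" ([column, row] in pixels, amid what is visible of it).
- optics.trace(camera, thing): "region" (384x512 bool, what is visible of it) and "location" ([column, row] in pixels, amid what is visible of it).
The state is a dict: "time_s": time; "joint_positions": joint angles; "qd": joint speeds; "tau": joint torques, N m; "tcp_pos": TCP position; "tool_rot": TCP orientation; "ft_force": force on the tool from outside, world axes, zero at the start; "moment": the same for the moment, N m; "gripper_width": opening from 0.0 (shut) to 1.0 (fully open).
Only numpy, scipy, OpenCV 4.12 (cv2) and the standard library are available. Lean on these libraries where they do the work, as an engineer would, in place of code of your own. Each camera call takes 0.05 s, during which the arm holds its last target.

### The job

Somewhere along this linear slide the carriage drags at a tight spot that cannot be seen. Stroke the carriage by its knob all the way to the left stop and then all the way to the right stop, without ramming the spring buffers, feel where it drags, then leave it standing let go with its middle on the tight spot so that the fitter can dress the rail there. Do not disturb the loose bolt and the bar offcut lying beside the rail.

Things in the scene. Friction and masses are not known exactly. Their poses are not given: they have to be found in the camera images.
- rail: Linear guide fixed to the bench: dark steel base plate 90 x 360 x 12 mm with a steel rail 28 mm wide on it (top 26 mm above the bench) and an end block 62 mm wide, 44 mm high at each end. Origin at the centre of its underside, on the bench; its y axis runs along the rail to the robot's left (turned by up to about 0.3 rad), z up.
- carriage: Aluminium carriage 58 mm wide, 70 mm long, top 46 mm above the bench, with an upright knob. It slides only along the rail's y axis, its middle from -110 mm (right buffer touched) to +110 mm (left buffer touched); it starts within 70 mm of the rail's middle. Origin under its middle at bench height, axes parallel to the rail's. Free running drag: 1.2 N plus 8 N per m/s.
- carriage_knob (a point): Middle of the grip of the carriage's upright round steel knob: 26 mm in diameter, straight from 52 to 96 mm above the bench (a collar 36 mm wide below it); this point 76 mm above the bench, on the knob's axis, straight above the carriage's origin.
- left_stop (a point): Tip of the rubber head of the left spring buffer when not pressed, 145 mm to the left of the rail's middle, 36 mm above the bench. The carriage's end face touches it when its middle is 110 mm left. The buffer gives 1.5 N per mm over 9 mm, then it is solid.
- right_stop (a point): The same at the right end, 145 mm to the right of the rail's middle.
- rail_top (a point): Middle of the rail's top, 26 mm above the bench. The unseen tight spot is centred within 75 mm of it along the rail. With the carriage's middle near it, while moving either way, drag rises over 12 mm to about 12 N, is about 8 N over 8 mm (the middle of the spot), then falls off over 12 mm; the same from both sides. Felt only while moving. A carriage let go there stays.
- bolt_mid (a point): Middle of a loose rusty hex bolt lying on its side, 41 x 87 x 37 mm, a bystander on the robot's side of the rail, near its left end; leave it alone.
- bar_mid (a point): Middle of a loose rusty square bar offcut, 22 x 160 x 22 mm, a bystander lying along the far side of the rail; leave it alone. (A fixed piece of pipe, 90 mm high, stands to its left, and a flat spanner lies on the robot's side.)

How it is judged:
By the outcome, as a careful person would: the job done as asked, in the order asked, and still so for the second after the job is handed in, with the robot touching nothing.
It also fails if it takes over 59 s, if anything falls off the work surface, if the arm or the gripper's body presses on something with over 40 N, if the wrist force passes 120 N, or if a joint passes its speed limit or range.

## Working session

There is one attempt and no reset: what is moved stays moved. The work goes in short steps, Python scripts to look and compute and a tool call to move; the robot and the scene stay as the last step left them, time stands still between calls to the robot, and variables do not carry over. Pictures are saved under pics/ and viewed, and the job is handed in when it is done.

Besides the shell and the picture viewer there is one more tool, called as name([rows], argument=value, ...), one row to a line, values as JSON. servo_tool: Moves the arm, as the interface text tells. Its arguments: {"type":"object","properties":{"plan":{"type":"array","items":{"type":"array","items":{"type":"number"}}}},"required":["plan"]}

```bash
mkdir -p pics; ls
python3 - <<'E'
from cell import arm, optics, ticket
import cv2
s=arm.get_state()
for k,v in s.items(): print(k,v)
for n in ("scene","top"):
    f=optics.grab_frame(n); cv2.imwrite(f"pics/{n}0.png",f["img"][:,:,::-1])
    print(n,f["fx"],f["cx"],f["cy"],f["distortion"],f["R"],f["t"])
    for th in ("carriage_knob","carriage","rail","bolt_mid","bar_mid","left_stop","right_stop"):
        print(th,[(r["p"],r["location"]) for r in optics.recognise(n,th)][:3])
E
```

```text
pics
time_s 0.0
joint_positions [ 1.10923881  0.57653146  0.02483676  1.43790114 -0.01497816  1.12898886
 -0.05650634]
qd [-0.00022796  0.00059373  0.00140497  0.00095387  0.00070888 -0.00032243
 -0.00010339]
tau [-2.34407715e-03 -7.65772676e+01  2.24895649e+00 -2.85970831e+01
  1.49950467e-02  1.27503407e-02  3.03015622e-05]
tcp_pos [ 0.24880363 -0.626993    0.23044535]
tool_rot [-2.59837110e+00  1.76431372e+00  2.22180725e-03]
ft_force [-0.2550116   0.26252471 -0.15824806]
moment [-0.02406781  0.02051548 -0.04700225]
gripper_width 0.9977610351906827
scene 429.89295140973803 257.2556358661041 194.74325150328949 [-0.11726978  0.          0.          0.          0.        ] [[ 0.81712035  0.57634368  0.01192893]
 [ 0.50627194 -0.70757148 -0.49298207]
 [-0.27568653  0.40886496 -0.86995769]] [-0.44779777 -0.20418683  1.10585653]
carriage_knob [(0.84, [263.4, 215.7])]
carriage [(0.81, [261.6, 216.9])]
rail [(0.86, [243.4, 239.2])]
bolt_mid [(0.84, [232.2, 180.3])]
bar_mid [(0.85, [265.4, 279.6]), (0.72, [239.9, 242.0])]
left_stop [(0.8, [241.8, 238.6])]
right_stop [(0.58, [241.7, 239.9])]
top 362.3833944680473 258.4208648227113 186.31851179653526 [-0.04813663  0.          0.          0.          0.        ] [[-0.02050155 -0.99974943  0.00898652]
 [-0.98531812  0.01868019 -0.16970345]
 [ 0.16949306 -0.01233377 -0.9854542 ]] [0.03455858 0.53051629 0.84969291]
carriage_knob [(0.9, [262.0, 182.4])]
carriage [(0.56, [260.3, 180.5])]
rail [(0.73, [282.0, 189.1])]
bolt_mid [(0.73, [245.2, 223.5])]
bar_mid [(0.73, [298.9, 151.8])]
left_stop [(0.95, [284.1, 185.1])]
right_stop [(0.96, [283.3, 184.8])]
```

View pics/scene0.png

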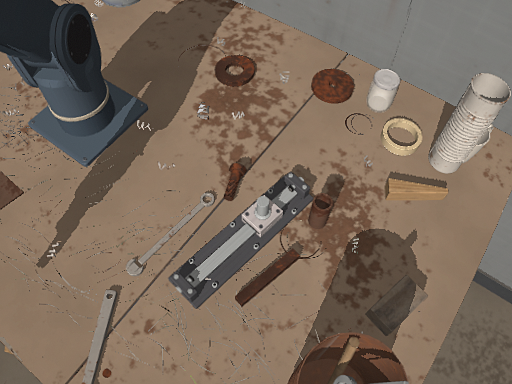

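View pics/top0.png

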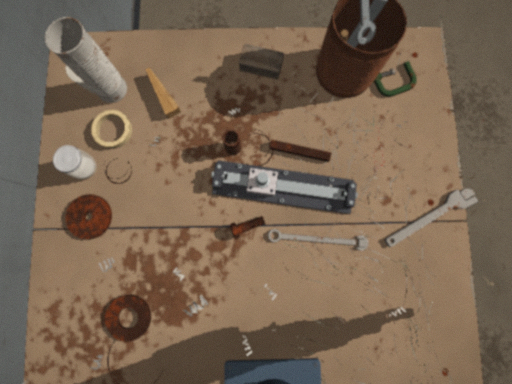

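```bash
cat > h.py <<'E'
import numpy as np, cv2
from cell import arm, optics, ticket
def K(f): return np.array([[f["fx"],0,f["cx"]],[0,f["fy"],f["cy"]],[0,0,1.]]),np.array(f["distortion"],float)
def ray(f,p):
    k,d=K(f); u=cv2.undistortPoints(np.array([[p]],float),k,d)[0,0]
    R=np.array(f["R"]);t=np.array(f["t"]); return -R.T@t, R.T@np.array([u[0],u[1],1])
def atz(f,p,z):
    c,d=ray(f,p); return c+d*(z-c[2])/d[2]
def proj(f,X):
    k,d=K(f); return cv2.projectPoints(np.array(X,float).reshape(-1,1,3),cv2.Rodrigues(np.array(f["R"]))[0],np.array(f["t"],float),k,d)[0][:,0]
E
python3 - <<'E'
from h import *
for n,(a,b,c,d) in {"top":(200,140,370,250),"scene":(160,130,350,320)}.items():
    f=optics.grab_frame(n); im=f["img"][b:d,a:c,::-1]; s=4.5 if n=="top" else 3.1
    cv2.imwrite(f"pics/{n}1.png",cv2.resize(im,None,fx=s,fy=s,interpolation=cv2.INTER_CUBIC))
    for th in ("carriage_knob","carriage","bolt_mid","bar_mid","rail"):
        r=optics.trace(n,th)
        for q in r[:1]:
            m=q["region"].astype(np.uint8); rc=cv2.minAreaRect(cv2.findNonZero(m)); 
            z={"carriage_knob":.076,"carriage":.046,"bolt_mid":.018,"bar_mid":.011,"rail":.012}[th]
            print(n,th,q["p"],m.sum(),q["location"],atz(f,q["location"],z).round(4))
            bp=cv2.boxPoints(rc); print([atz(f,x,z)[:2].round(3).tolist() for x in bp])
E
```

```text
top carriage_knob 0.91 679 [262.4, 181.3] [0.5378 0.0147 0.076 ]
[[0.513, 0.054], [0.572, 0.045], [0.561, -0.022], [0.502, -0.012]]
top carriage 0.92 675 [264.0, 180.6] [0.545 0.01  0.046]
[[0.518, 0.055], [0.579, 0.045], [0.567, -0.025], [0.507, -0.014]]
top bolt_mid 0.82 347 [245.8, 225.4] [0.4373 0.0573 0.018 ]
[[0.438, 0.101], [0.475, 0.024], [0.441, 0.007], [0.404, 0.085]]
top bar_mid 0.56 559 [298.1, 152.3] [ 0.6252 -0.0818  0.011 ]
[[0.636, -0.005], [0.663, -0.012], [0.624, -0.168], [0.598, -0.161]]
top rail 0.9 5008 [282.7, 189.3] [ 0.5279 -0.0383  0.012 ]
[[0.518, 0.151], [0.611, 0.138], [0.548, -0.238], [0.457, -0.219]]
scene carriage_knob 0.88 1031 [262.1, 215.0] [ 5.593e-01 -3.000e-04  7.600e-02]
[[0.524, -0.032], [0.529, 0.046], [0.595, 0.032], [0.588, -0.044]]
scene carriage 0.87 950 [261.1, 216.6] [0.5516 0.0082 0.046 ]
[[0.514, -0.02], [0.522, 0.06], [0.588, 0.043], [0.578, -0.034]]
scene bolt_mid 0.82 486 [233.4, 179.8] [0.4374 0.0607 0.018 ]
[[0.429, 0.005], [0.402, 0.105], [0.444, 0.11], [0.468, 0.01]]
scene bar_mid 0.56 980 [269.4, 277.5] [ 0.637  -0.0828  0.011 ]
[[0.601, -0.159], [0.64, 0.003], [0.669, -0.007], [0.629, -0.166]]
scene rail 0.68 6599 [240.5, 238.6] [ 0.5366 -0.047   0.012 ]
[[0.464, -0.207], [0.525, 0.174], [0.625, 0.139], [0.553, -0.224]]
```

View pics/top1.png

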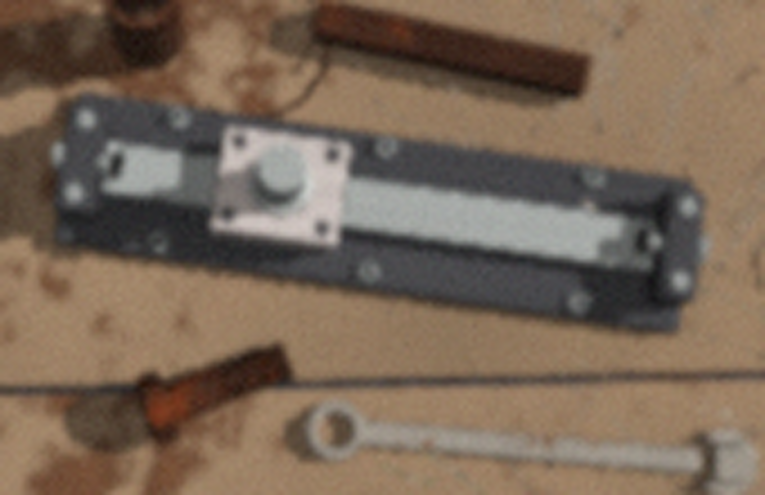

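View pics/scene1.png

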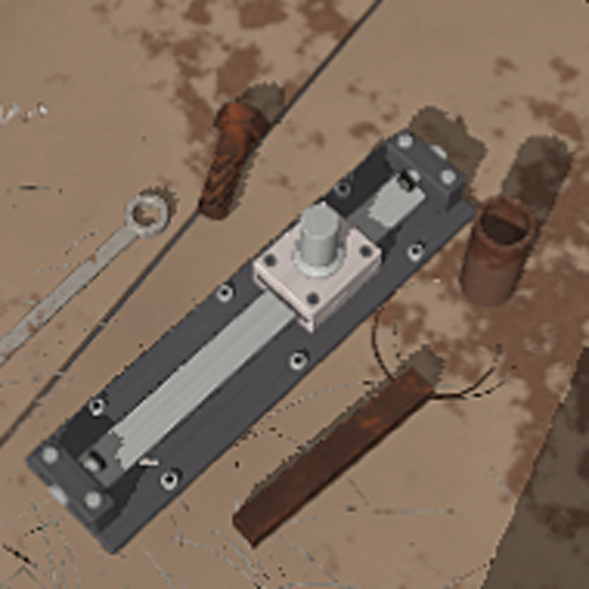

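```bash
cat > fit.py <<'E'
from h import *
from scipy.optimize import least_squares
ft=optics.grab_frame("top"); fs=optics.grab_frame("scene")
T=lambda p:(p[0]/4.5+200-.4,p[1]/4.5+140-.4)
S=lambda p:(p[0]/3.1+160-.35,p[1]/3.1+130-.35)
# local: rail frame x(far), y(left)
C=lambda sx,sy:('c',sx*.029,sy*.035,.046)
obs=[(ft,T((225,127)),C(1,1)),(ft,T((352,145)),C(1,-1)),(ft,T((338,247)),C(-1,-1)),(ft,T((210,230)),C(-1,1)),
(ft,T((281,165)),('c',0,0,.096)),(fs,S((320,211)),('c',0,0,.096)),
(fs,S((255,268)),C(-1,-1) ),(fs,S((382,252)),C(1,1)),(fs,S((314,320)),C(1,-1)),
(ft,T((57,242)),('r',-.045,.18,.012)),(ft,T((678,331)),('r',-.045,-.18,.012)),
(fs,S((112,552)),('r',.045,-.18,.012)),(fs,S((478,210)),('r',.045,.18,.012)),
(ft,T((704,188)),('b',.031,-1,.044)),(ft,T((690,300)),('b',-.031,-1,.044)),(ft,T((72,97)),('b',.031,1,.044)),(ft,T((58,205)),('b',-.031,1,.044))]
def pred(v,o):
    x,y,th,q,L=v; k,a,b,z=o
    if k=='c': b+=q
    if k=='b': b*=L
    return [x+a*np.cos(th)-b*np.sin(th),y+a*np.sin(th)+b*np.cos(th),z]
def res(v): return np.concatenate([proj(f,pred(v,o))[0]-p for f,p,o in obs])
r=least_squares(res,[.53,-.04,.16,.05,.18],loss='soft_l1')
print(r.x.round(4)); 
for (f,p,o),e in zip(obs,r.fun.reshape(-1,2)): print('top' if f is ft else 'scene',o,e.round(2))
E
python3 fit.py
```

```text
[ 0.5375 -0.039  -0.1639  0.0556  0.1762]
top ('c', 0.029, 0.035, 0.046) [-0.24 -1.09]
top ('c', 0.029, -0.035, 0.046) [-0.62 -1.11]
top ('c', -0.029, -0.035, 0.046) [-0.67 -0.96]
top ('c', -0.029, 0.035, 0.046) [-0.37 -1.23]
top ('c', 0, 0, 0.096) [-0.04 -0.21]
scene ('c', 0, 0, 0.096) [-1.18  3.87]
scene ('c', -0.029, -0.035, 0.046) [-1.84 -1.56]
scene ('c', 0.029, 0.035, 0.046) [-0.66  0.04]
scene ('c', 0.029, -0.035, 0.046) [-1.51 -0.87]
top ('r', -0.045, 0.18, 0.012) [-1.59 -0.62]
top ('r', -0.045, -0.18, 0.012) [ 0.26 -0.25]
scene ('r', 0.045, -0.18, 0.012) [-1.07  0.91]
scene ('r', 0.045, 0.18, 0.012) [-0.83  0.19]
top ('b', 0.031, -1, 0.044) [-0.65 -0.04]
top ('b', -0.031, -1, 0.044) [ 0.02 -0.45]
top ('b', 0.031, 1, 0.044) [0.04 0.15]
top ('b', -0.031, 1, 0.044) [-0.94  0.31]
```

servo_tool([
  [0,0,0,1,1],
  [0,0,0,1,1],
  [0,0,0,1,1],
  [0,0,0,1,1],
  [0,0,0,1,1],
  [0,0,0,0.2,1],
  [-1,-0.28,0,0,1],
  [-1,-0.28,0,0,1],
  [-1,-0.28,0,0,1],
  [-1,-0.28,0,0,1],
  [-1,-0.28,0,0,1],
  [-1,-0.28,0,0,1],
])

```text
time_s: 3.0
tcp_pos: [0.3556, -0.4007, 0.2315]
tool_rot: [-2.031, 2.397, -0.001]
ft_force: [1.1, 0.3, 0.2]
gripper_width: 0.998
```

```bash
cat > go.py <<'E'
from h import *
import sys
from scipy.spatial.transform import Rotation as Ro
O=np.array([.5375,-.039]);TH=-.1639
def st():
    s=arm.get_state(); R=Ro.from_rotvec(s["tool_rot"]).as_matrix(); p=np.array(s["tcp_pos"])
    u=np.array([-np.sin(TH),np.cos(TH)]); n=np.array([np.cos(TH),np.sin(TH)])
    f=np.array(s["ft_force"])
    return s,R,p,u,n,f
if __name__=="__main__":
    s,R,p,u,n,f=st()
    print("t",s["time_s"],"tcp",p.round(4),"q",((p[:2]-O)@u).round(4),"lat",((p[:2]-O)@n).round(4),"F along/lat/z",(f[:2]@u).round(2),(f[:2]@n).round(2),f[2].round(2))
    print("xt angle",np.degrees(np.arctan2(R[1,0],R[0,0])).round(2),"want",np.degrees(np.arctan2(-u[1],-u[0])).round(2),"tilt",R[:,2].round(4),"w",s["gripper_width"],"q",np.round(s["joint_positions"],2))
    if len(sys.argv)>1:
        q=float(sys.argv[1]); z=float(sys.argv[2]); g=np.r_[O+u*q,z]; print("tool units",(R.T@(g-p)/.04).round(3))
E
python3 go.py .0556 .23
```

```text
t 3.0 tcp [ 0.3556 -0.4007  0.2315] q -0.3865 lat -0.1204 F along/lat/z 0.44 1.05 0.17
xt angle -99.43 want -99.39 tilt [ 4.e-04 -3.e-04 -1.e+00] w 0.9981074596515955 q [ 0.65  0.37  0.15  1.81 -0.07  0.96 -0.91]
tool units [-11.055  -3.002   0.035]
```

servo_tool([
  [-1,-0.27,0,0,1],
  [-1,-0.27,0,0,1],
  [-1,-0.27,0,0,1],
  [-1,-0.27,0,0,1],
  [-1,-0.27,0,0,1],
  [-1,-0.27,0,0,1],
  [-1,-0.27,0,0,1],
  [-1,-0.27,0,0,1],
  [-1,-0.27,0,0,1],
  [-1,-0.27,0,0,1],
  [-0.5,-0.2,0,0,1],
  [0,0,0,0,1],
])

```text
time_s: 4.5
tcp_pos: [0.5397, -0.0062, 0.2311]
tool_rot: [-2.032, 2.396, 0.0]
ft_force: [0.0, -0.8, 0.3]
gripper_width: 1.0
```

```bash
python3 go.py .0556 .058
python3 - <<'E'
from h import *
f=optics.grab_frame("scene"); cv2.imwrite("pics/s2.png",cv2.resize(f["img"][100:320,140:380,::-1],None,fx=2.5,fy=2.5))
f=optics.grab_frame("top")
print(atz(f,(231,137),.09),atz(f,(231,153),.0))
E
```

```text
t 4.5 tcp [ 0.5397 -0.0062  0.2311] q 0.0327 lat -0.0032 F along/lat/z -0.78 0.13 0.35
xt angle -99.39 want -99.39 tilt [ 0.  0. -1.] w 1.000153996898221 q [-0.1   0.37  0.03  1.8  -0.01  0.97 -1.8 ]
tool units [-0.571 -0.081  4.329]
[0.6447865  0.08801829 0.09      ] [6.29397961e-01 9.40070142e-02 1.11022302e-16]
```

View pics/s2.png

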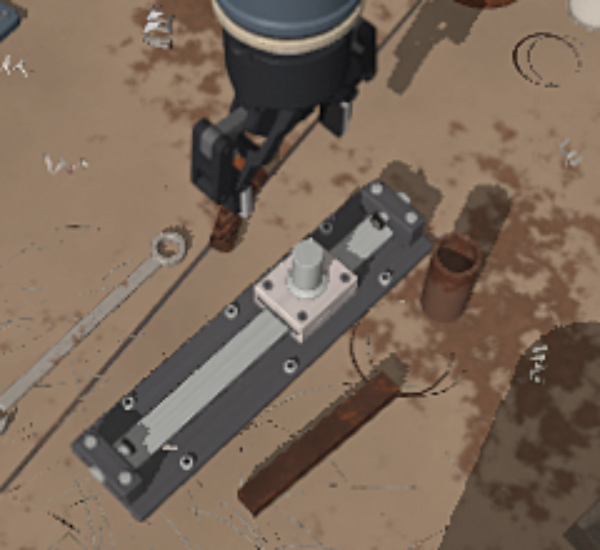

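servo_tool([
  [-0.57,-0.08,0,0,1],
  [0,0,0.5,0,1],
  [0,0,0.75,0,1],
  [0,0,0.75,0,1],
  [0,0,0.75,0,1],
  [0,0,0.75,0,1],
  [0,0,0.5,0,1],
  [0,0,0.3,0,1],
  [0,0,0,0,1],
])

```text
time_s: 5.72
tcp_pos: [0.5457, 0.0139, 0.059]
tool_rot: [2.027, -2.399, -0.0]
ft_force: [0.2, -0.4, -0.4]
gripper_width: 1.002
```

```bash
python3 go.py .0556 .057
python3 - <<'E'
from h import *
f=optics.grab_frame("scene"); cv2.imwrite("pics/s3.png",cv2.resize(f["img"][130:280,190:340,::-1],None,fx=4,fy=4))
f=optics.grab_frame("top"); cv2.imwrite("pics/t3.png",cv2.resize(f["img"][130:250,190:370,::-1],None,fx=4,fy=4))
E
```

```text
t 5.725 tcp [0.5457 0.0139 0.059 ] q 0.0535 lat -0.0005 F along/lat/z -0.31 0.29 -0.35
xt angle -99.62 want -99.39 tilt [-1.1e-03 -5.0e-04 -1.0e+00] w 1.0016794893617378 q [-0.12  0.6   0.01  1.97 -0.01  0.57 -1.84]
tool units [-0.052 -0.014  0.05 ]
```

View pics/s3.png

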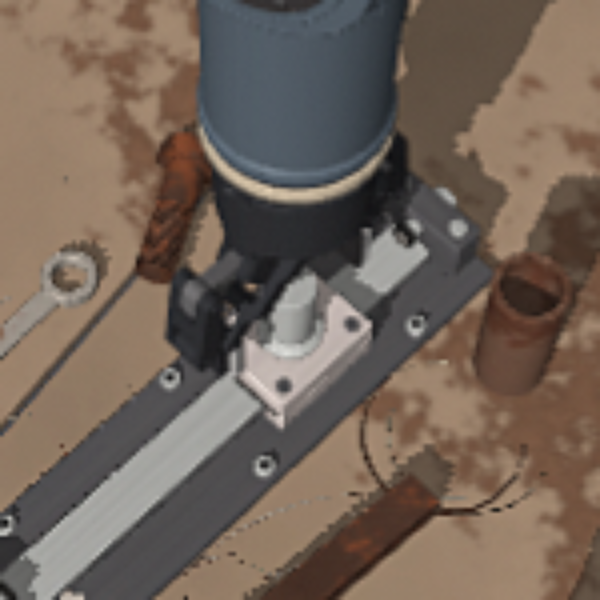

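View pics/t3.png

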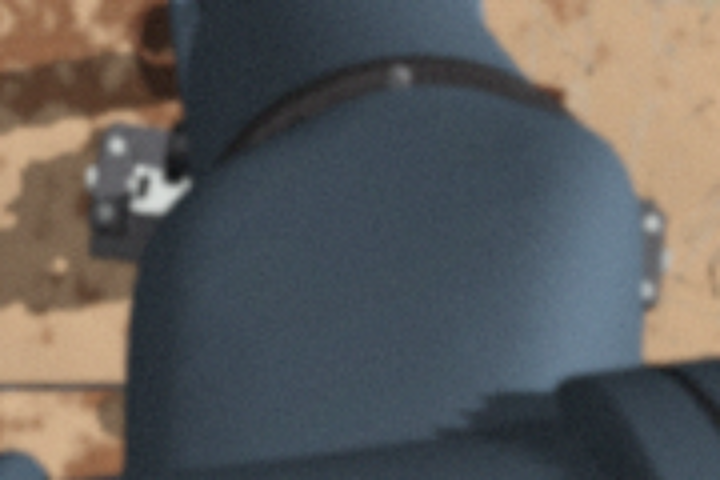

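Scene view (crop ×4): the fingers straddle the knob (knob about (295,310)), clear of the end block and the bolt. In the top view the arm hides the carriage. Now I close the fingers.

servo_tool([
  [0,0,0,0,0],
  [0,0,0,0,0],
  [0,0,0,0,0],
  [0,0,0,0,0],
  [0,0,0,0,0],
  [0,0,0,0,0],
])

```text
time_s: 6.58
tcp_pos: [0.5463, 0.0151, 0.0597]
tool_rot: [-2.029, 2.398, -0.0]
ft_force: [-1.2, -0.1, 5.9]
gripper_width: 0.28
```

```bash
python3 go.py .0556 .057
```

```text
t 6.575 tcp [0.5463 0.0151 0.0597] q 0.0548 lat -0.0002 F along/lat/z -0.27 -1.17 5.93
xt angle -99.55 want -99.39 tilt [ 4.e-04  1.e-04 -1.e+00] w 0.27993991989089956 q [-0.12  0.6   0.01  1.97 -0.01  0.57 -1.84]
tool units [-0.021 -0.004  0.068]
```

servo_tool([
  [-0.1,0,0,0,0],
])

```text
time_s: 6.7
tcp_pos: [0.5468, 0.0184, 0.0597]
tool_rot: [2.028, -2.399, 0.001]
ft_force: [-2.2, -0.7, 6.2]
gripper_width: 0.279
```

servo_tool([
  [-0.1,0,0,0,0],
])

```text
time_s: 6.82
tcp_pos: [0.5475, 0.0226, 0.0597]
tool_rot: [-2.028, 2.399, -0.001]
ft_force: [-1.1, -1.7, 6.0]
gripper_width: 0.278
```

servo_tool([
  [-0.1,0,0,0,0],
])

```text
time_s: 6.95
tcp_pos: [0.5482, 0.0266, 0.0597]
tool_rot: [-2.028, 2.399, -0.001]
ft_force: [-1.2, -1.4, 6.0]
gripper_width: 0.28
```

servo_tool([
  [-0.1,0,0,0,0],
])

```text
time_s: 7.08
tcp_pos: [0.5488, 0.0306, 0.0597]
tool_rot: [2.028, -2.399, 0.001]
ft_force: [-0.3, -0.5, 5.4]
gripper_width: 0.283
```

servo_tool([
  [-0.1,0,0,0,0],
])

```text
time_s: 7.2
tcp_pos: [0.5495, 0.0345, 0.0597]
tool_rot: [-2.028, 2.399, -0.001]
ft_force: [-1.0, -1.2, 5.1]
gripper_width: 0.28
```

servo_tool([
  [-0.1,0,0,0,0],
])

```text
time_s: 7.32
tcp_pos: [0.5502, 0.0385, 0.0597]
tool_rot: [2.028, -2.399, 0.001]
ft_force: [-2.0, -1.4, 5.5]
gripper_width: 0.279
```

servo_tool([
  [-0.1,0,0,0,0],
])

```text
time_s: 7.45
tcp_pos: [0.5508, 0.0424, 0.0597]
tool_rot: [-2.028, 2.399, -0.001]
ft_force: [-2.2, -1.3, 5.1]
gripper_width: 0.281
```

servo_tool([
  [-0.1,0,0,0,0],
])

```text
time_s: 7.58
tcp_pos: [0.5515, 0.0464, 0.0597]
tool_rot: [2.028, -2.399, 0.001]
ft_force: [-1.2, -1.4, 6.5]
gripper_width: 0.279
```

servo_tool([
  [-0.1,0,0,0,0],
])

```text
time_s: 7.7
tcp_pos: [0.5521, 0.0503, 0.0597]
tool_rot: [2.028, -2.399, 0.001]
ft_force: [-1.4, -1.0, 5.5]
gripper_width: 0.282
```

servo_tool([
  [-0.1,0,0,0,0],
])

```text
time_s: 7.82
tcp_pos: [0.5528, 0.0542, 0.0597]
tool_rot: [2.028, -2.399, 0.0]
ft_force: [-1.6, -1.3, 6.6]
gripper_width: 0.279
```

```bash
python3 go.py .11 .057
```

```text
t 7.825 tcp [0.5528 0.0542 0.0597] q 0.0945 lat -0.0001 F along/lat/z -1.52 -1.34 6.57
xt angle -99.58 want -99.39 tilt [ 2.e-04 -2.e-04 -1.e+00] w 0.27944157207388126 q [-0.19  0.61  0.02  1.95 -0.02  0.58 -1.9 ]
tool units [-0.388 -0.002  0.068]
```

servo_tool([
  [-0.1,0,0,0,0],
  [-0.1,0,0,0,0],
])

```text
time_s: 8.07
tcp_pos: [0.5541, 0.0621, 0.0597]
tool_rot: [-2.028, 2.399, -0.0]
ft_force: [-0.9, -1.0, 6.0]
gripper_width: 0.283
```

servo_tool([
  [-0.05,0,0,0,0],
])

```text
time_s: 8.2
tcp_pos: [0.5545, 0.0643, 0.0597]
tool_rot: [-2.029, 2.399, -0.0]
ft_force: [-2.1, -1.7, 6.3]
gripper_width: 0.284
```

servo_tool([
  [-0.05,0,0,0,0],
])

```text
time_s: 8.32
tcp_pos: [0.5548, 0.0661, 0.0597]
tool_rot: [-2.029, 2.399, -0.0]
ft_force: [-1.3, -1.2, 6.0]
gripper_width: 0.278
```

servo_tool([
  [-0.05,0,0,0,0],
])

```text
time_s: 8.45
tcp_pos: [0.5551, 0.0681, 0.0597]
tool_rot: [2.029, -2.399, 0.0]
ft_force: [-2.0, -0.6, 6.2]
gripper_width: 0.284
```

servo_tool([
  [-0.03,0,0,0,0],
])

```text
time_s: 8.57
tcp_pos: [0.5553, 0.0692, 0.0597]
tool_rot: [2.029, -2.399, 0.0]
ft_force: [-2.4, -1.8, 6.4]
gripper_width: 0.281
```

```bash
python3 go.py .11 .057
```

```text
t 8.575 tcp [0.5553 0.0692 0.0597] q 0.1097 lat -0.0001 F along/lat/z -2.16 -2.04 6.38
xt angle -99.56 want -99.39 tilt [ 1.e-04 -2.e-04 -1.e+00] w 0.2808969301951356 q [-0.22  0.62  0.02  1.93 -0.02  0.59 -1.92]
tool units [-0.008 -0.003  0.068]
```

Right at the nominal stop; now small steps until the buffer is felt.

servo_tool([
  [-0.025,0,0,0,0],
])

```text
time_s: 8.7
tcp_pos: [0.5554, 0.0699, 0.0597]
tool_rot: [2.028, -2.399, 0.001]
ft_force: [-1.0, -1.9, 5.3]
gripper_width: 0.282
```

servo_tool([
  [-0.025,0,0,0,0],
])

```text
time_s: 8.82
tcp_pos: [0.5555, 0.0706, 0.0597]
tool_rot: [2.028, -2.399, 0.001]
ft_force: [-2.6, -3.6, 6.5]
gripper_width: 0.278
```

servo_tool([
  [-0.025,0,0,0,0],
])

```text
time_s: 8.95
tcp_pos: [0.5556, 0.0712, 0.0597]
tool_rot: [2.027, -2.399, 0.001]
ft_force: [-2.0, -4.5, 7.3]
gripper_width: 0.281
```

```bash
python3 go.py .11 .057
```

```text
t 8.95 tcp [0.5556 0.0712 0.0597] q 0.1117 lat -0.0001 F along/lat/z -4.75 -1.22 7.29
xt angle -99.61 want -99.39 tilt [-3.0e-04 -1.2e-03 -1.0e+00] w 0.2814593647827375 q [-0.23  0.62  0.02  1.93 -0.02  0.59 -1.93]
tool units [ 0.042 -0.003  0.067]
```

servo_tool([
  [0.1,0,0,0,0],
  [0.2,0,0,0,0],
  [0.2,0,0,0,0],
  [0.2,0,0,0,0],
  [0.2,0,0,0,0],
  [0.2,0,0,0,0],
  [0.1,0,0,0,0],
  [0.1,0,0,0,0],
])

```text
time_s: 9.95
tcp_pos: [0.5474, 0.0215, 0.0597]
tool_rot: [-2.029, 2.398, 0.0]
ft_force: [-1.3, 2.3, 5.6]
gripper_width: 0.279
```

servo_tool([
  [0.1,0,0,0,0],
])

```text
time_s: 10.07
tcp_pos: [0.5467, 0.0176, 0.0597]
tool_rot: [-2.029, 2.398, 0.0]
ft_force: [-2.0, 2.0, 4.2]
gripper_width: 0.283
```

servo_tool([
  [0.1,0,0,0,0],
])

```text
time_s: 10.2
tcp_pos: [0.546, 0.0136, 0.0597]
tool_rot: [-2.029, 2.398, 0.0]
ft_force: [-0.5, 1.5, 6.0]
gripper_width: 0.284
```

servo_tool([
  [0.1,0,0,0,0],
])

```text
time_s: 10.32
tcp_pos: [0.5454, 0.0097, 0.0597]
tool_rot: [-2.029, 2.398, 0.0]
ft_force: [-1.3, 2.0, 5.8]
gripper_width: 0.284
```

servo_tool([
  [0.1,0,0,0,0],
])

```text
time_s: 10.45
tcp_pos: [0.5447, 0.0058, 0.0597]
tool_rot: [-2.029, 2.398, 0.0]
ft_force: [-0.8, 2.0, 5.6]
gripper_width: 0.278
```

servo_tool([
  [0.1,0,0,0,0],
])

```text
time_s: 10.58
tcp_pos: [0.544, 0.0018, 0.0597]
tool_rot: [-2.029, 2.398, 0.0]
ft_force: [-0.8, 1.8, 5.8]
gripper_width: 0.28
```

servo_tool([
  [0.1,0,0,0,0],
])

```text
time_s: 10.7
tcp_pos: [0.5434, -0.0022, 0.0597]
tool_rot: [-2.029, 2.398, -0.0]
ft_force: [-1.3, 1.8, 5.8]
gripper_width: 0.281
```

servo_tool([
  [0.1,0,0,0,0],
])

```text
time_s: 10.82
tcp_pos: [0.5427, -0.0061, 0.0597]
tool_rot: [-2.029, 2.398, 0.0]
ft_force: [-1.6, 1.7, 5.2]
gripper_width: 0.282
```

servo_tool([
  [0.1,0,0,0,0],
])

```text
time_s: 10.95
tcp_pos: [0.5421, -0.0101, 0.0597]
tool_rot: [-2.029, 2.398, -0.0]
ft_force: [-2.3, 1.4, 5.0]
gripper_width: 0.28
```

servo_tool([
  [0.1,0,0,0,0],
])

```text
time_s: 11.08
tcp_pos: [0.5414, -0.014, 0.0597]
tool_rot: [-2.029, 2.398, -0.0]
ft_force: [-1.2, 2.1, 4.6]
gripper_width: 0.281
```

servo_tool([
  [0.1,0,0,0,0],
])

```text
time_s: 11.2
tcp_pos: [0.5407, -0.018, 0.0597]
tool_rot: [-2.029, 2.398, -0.0]
ft_force: [-0.7, 2.0, 6.3]
gripper_width: 0.285
```

servo_tool([
  [0.1,0,0,0,0],
])

```text
time_s: 11.32
tcp_pos: [0.5401, -0.0219, 0.0597]
tool_rot: [-2.029, 2.398, -0.0]
ft_force: [-0.9, 1.3, 4.9]
gripper_width: 0.281
```

servo_tool([
  [0.1,0,0,0,0],
])

```text
time_s: 11.45
tcp_pos: [0.5394, -0.0259, 0.0597]
tool_rot: [-2.029, 2.398, 0.0]
ft_force: [-0.9, 1.8, 5.3]
gripper_width: 0.283
```

```bash
python3 go.py -.11 .057
```

```text
t 11.45 tcp [ 0.5394 -0.0259  0.0597] q 0.0133 lat -0.0003 F along/lat/z 1.66 -1.24 5.33
xt angle -99.53 want -99.39 tilt [ 6.e-04  5.e-04 -1.e+00] w 0.2834453712785707 q [-0.04  0.6   0.    1.99 -0.    0.56 -1.77]
tool units [ 3.082 -0.014  0.066]
```

servo_tool([
  [0.1,0,0,0,0],
])

```text
time_s: 11.58
tcp_pos: [0.5388, -0.0298, 0.0597]
tool_rot: [-2.029, 2.398, -0.0]
ft_force: [-0.8, 1.5, 5.5]
gripper_width: 0.278
```

servo_tool([
  [0.1,0,0,0,0],
])

```text
time_s: 11.7
tcp_pos: [0.5381, -0.0338, 0.0597]
tool_rot: [-2.029, 2.398, -0.0]
ft_force: [-1.3, 1.9, 6.7]
gripper_width: 0.281
```

servo_tool([
  [0.1,0,0,0,0],
])

```text
time_s: 11.82
tcp_pos: [0.5375, -0.0377, 0.0597]
tool_rot: [-2.029, 2.398, -0.0]
ft_force: [-1.1, 0.8, 5.4]
gripper_width: 0.285
```

servo_tool([
  [0.1,0,0,0,0],
])

```text
time_s: 11.95
tcp_pos: [0.5368, -0.0417, 0.0597]
tool_rot: [-2.029, 2.398, -0.0]
ft_force: [-0.4, 2.1, 5.8]
gripper_width: 0.279
```

servo_tool([
  [0.1,0,0,0,0],
])

```text
time_s: 12.08
tcp_pos: [0.5362, -0.0452, 0.0597]
tool_rot: [-2.029, 2.397, 0.0]
ft_force: [-1.0, 4.0, 5.5]
gripper_width: 0.283
```

servo_tool([
  [0.1,0,0,0,0],
])

```text
time_s: 12.2
tcp_pos: [0.5357, -0.0484, 0.0597]
tool_rot: [-2.029, 2.396, 0.001]
ft_force: [0.3, 7.3, 5.8]
gripper_width: 0.282
```

servo_tool([
  [0.1,0,0,0,0],
])

```text
time_s: 12.32
tcp_pos: [0.5352, -0.0516, 0.0598]
tool_rot: [-2.029, 2.395, 0.002]
ft_force: [0.2, 8.2, 4.9]
gripper_width: 0.279
```

servo_tool([
  [0.1,0,0,0,0],
])

```text
time_s: 12.45
tcp_pos: [0.5346, -0.055, 0.0597]
tool_rot: [-2.03, 2.394, 0.002]
ft_force: [0.5, 11.1, 5.4]
gripper_width: 0.282
```

servo_tool([
  [0.1,0,0,0,0],
])

```text
time_s: 12.58
tcp_pos: [0.5339, -0.059, 0.0597]
tool_rot: [-2.03, 2.394, 0.002]
ft_force: [-0.4, 8.1, 5.7]
gripper_width: 0.277
```

servo_tool([
  [0.1,0,0,0,0],
])

```text
time_s: 12.7
tcp_pos: [0.5332, -0.0632, 0.0597]
tool_rot: [-2.03, 2.395, 0.002]
ft_force: [-0.0, 5.8, 6.1]
gripper_width: 0.284
```

servo_tool([
  [0.1,0,0,0,0],
])

```text
time_s: 12.82
tcp_pos: [0.5324, -0.0679, 0.0597]
tool_rot: [-2.03, 2.396, 0.001]
ft_force: [-0.6, 3.3, 5.2]
gripper_width: 0.283
```

servo_tool([
  [0.1,0,0,0,0],
])

```text
time_s: 12.95
tcp_pos: [0.5316, -0.0726, 0.0597]
tool_rot: [-2.029, 2.397, 0.0]
ft_force: [0.2, 2.9, 5.7]
gripper_width: 0.282
```

```bash
python3 go.py -.11 .057
```

```text
t 12.95 tcp [ 0.5316 -0.0726  0.0597] q -0.0341 lat -0.0003 F along/lat/z 2.86 -0.27 5.72
xt angle -99.49 want -99.39 tilt [ 8.e-04  1.e-03 -1.e+00] w 0.28183461261961584 q [ 0.05  0.59 -0.01  1.99  0.01  0.55 -1.7 ]
tool units [ 1.898 -0.011  0.066]
```

servo_tool([
  [0.1,0,0,0,0],
  [0.1,0,0,0,0],
  [0.2,0,0,0,0],
  [0.2,0,0,0,0],
  [0.2,0,0,0,0],
  [0.2,0,0,0,0],
  [0.2,0,0,0,0],
  [0.1,0,0,0,0],
  [0.1,0,0,0,0],
  [0.1,0,0,0,0],
])

```text
time_s: 14.2
tcp_pos: [0.5216, -0.1326, 0.0597]
tool_rot: [-2.028, 2.398, -0.0]
ft_force: [-0.6, 1.3, 6.1]
gripper_width: 0.282
```

```bash
python3 go.py -.11 .057
```

```text
t 14.2 tcp [ 0.5216 -0.1326  0.0597] q -0.0949 lat -0.0004 F along/lat/z 1.21 -0.79 6.11
xt angle -99.54 want -99.39 tilt [ 8.e-04  2.e-04 -1.e+00] w 0.2818781356188081 q [ 0.18  0.59 -0.02  1.99  0.02  0.56 -1.6 ]
tool units [ 0.378 -0.012  0.068]
```

servo_tool([
  [0.1,0,0,0,0],
  [0.1,0,0,0,0],
])

```text
time_s: 14.45
tcp_pos: [0.5203, -0.1404, 0.0597]
tool_rot: [-2.029, 2.398, -0.001]
ft_force: [0.3, 1.9, 5.0]
gripper_width: 0.277
```

servo_tool([
  [0.05,0,0,0,0],
])

```text
time_s: 14.58
tcp_pos: [0.5199, -0.1426, 0.0597]
tool_rot: [-2.028, 2.398, -0.001]
ft_force: [-1.3, 1.4, 5.6]
gripper_width: 0.279
```

servo_tool([
  [0.05,0,0,0,0],
])

```text
time_s: 14.7
tcp_pos: [0.5196, -0.1444, 0.0597]
tool_rot: [-2.028, 2.398, -0.001]
ft_force: [-0.4, 1.9, 5.6]
gripper_width: 0.286
```

servo_tool([
  [0.05,0,0,0,0],
])

```text
time_s: 14.82
tcp_pos: [0.5193, -0.1463, 0.0597]
tool_rot: [-2.028, 2.398, -0.001]
ft_force: [-0.3, 1.3, 4.7]
gripper_width: 0.28
```

servo_tool([
  [0.025,0,0,0,0],
])

```text
time_s: 14.95
tcp_pos: [0.5191, -0.1474, 0.0597]
tool_rot: [-2.028, 2.398, -0.001]
ft_force: [0.3, 2.0, 5.3]
gripper_width: 0.281
```

servo_tool([
  [0.025,0,0,0,0],
])

```text
time_s: 15.08
tcp_pos: [0.519, -0.1483, 0.0597]
tool_rot: [-2.029, 2.398, -0.001]
ft_force: [-0.1, 1.5, 4.7]
gripper_width: 0.279
```

```bash
python3 go.py -.11 .057
```

```text
t 15.075 tcp [ 0.519  -0.1483  0.0597] q -0.1108 lat -0.0004 F along/lat/z 1.5 -0.38 4.72
xt angle -99.54 want -99.39 tilt [ 8.e-04  2.e-04 -1.e+00] w 0.2787392987528534 q [ 0.21  0.6  -0.02  1.99  0.02  0.56 -1.57]
tool units [-0.021 -0.011  0.068]
```

servo_tool([
  [0.025,0,0,0,0],
])

```text
time_s: 15.2
tcp_pos: [0.5189, -0.1491, 0.0597]
tool_rot: [-2.029, 2.398, -0.0]
ft_force: [-0.5, 2.5, 4.8]
gripper_width: 0.281
```

servo_tool([
  [0.025,0,0,0,0],
])

```text
time_s: 15.32
tcp_pos: [0.5187, -0.1498, 0.0597]
tool_rot: [-2.029, 2.397, -0.0]
ft_force: [-0.6, 3.1, 5.4]
gripper_width: 0.28
```

```bash
python3 go.py -.11 .057
```

```text
t 15.325 tcp [ 0.5187 -0.1498  0.0597] q -0.1124 lat -0.0004 F along/lat/z 2.99 -1.12 5.42
xt angle -99.52 want -99.39 tilt [ 8.e-04  6.e-04 -1.e+00] w 0.2798635332772031 q [ 0.21  0.6  -0.02  1.98  0.02  0.56 -1.57]
tool units [-0.06  -0.011  0.068]
```

servo_tool([
  [0.025,0,0,0,0],
])

```text
time_s: 15.45
tcp_pos: [0.5186, -0.1505, 0.0597]
tool_rot: [-2.029, 2.397, 0.0]
ft_force: [-0.6, 4.7, 5.8]
gripper_width: 0.286
```

servo_tool([
  [0.02,0,0,0,0],
])

```text
time_s: 15.58
tcp_pos: [0.5186, -0.151, 0.0597]
tool_rot: [-2.029, 2.397, 0.0]
ft_force: [0.2, 5.7, 5.8]
gripper_width: 0.285
```

```bash
python3 go.py -.034 .057
```

```text
t 15.575 tcp [ 0.5186 -0.151   0.0597] q -0.1136 lat -0.0004 F along/lat/z 5.66 -0.77 5.8
xt angle -99.49 want -99.39 tilt [ 9.0e-04  1.1e-03 -1.0e+00] w 0.2848153904707453 q [ 0.21  0.6  -0.03  1.98  0.02  0.56 -1.56]
tool units [-1.99  -0.006  0.071]
```

servo_tool([
  [-0.1,0,0,0,0],
  [-0.2,0,0,0,0],
  [-0.2,0,0,0,0],
  [-0.2,0,0,0,0],
  [-0.2,0,0,0,0],
  [-0.2,0,0,0,0],
  [-0.2,0,0,0,0],
  [-0.2,0,0,0,0],
  [-0.1,0,0,0,0],
  [-0.1,0,0,0,0],
  [-0.075,0,0,0,0],
])

```text
time_s: 16.95
tcp_pos: [0.53, -0.0821, 0.0597]
tool_rot: [-2.029, 2.398, -0.001]
ft_force: [-1.1, -1.5, 6.5]
gripper_width: 0.279
```

servo_tool([
  [-0.075,0,0,0,0],
])

```text
time_s: 17.08
tcp_pos: [0.5305, -0.0793, 0.0597]
tool_rot: [-2.029, 2.399, -0.001]
ft_force: [-0.6, -0.9, 6.4]
gripper_width: 0.284
```

servo_tool([
  [-0.075,0,0,0,0],
])

```text
time_s: 17.2
tcp_pos: [0.531, -0.0763, 0.0597]
tool_rot: [-2.028, 2.399, -0.001]
ft_force: [-1.4, -1.1, 6.1]
gripper_width: 0.28
```

servo_tool([
  [-0.075,0,0,0,0],
])

```text
time_s: 17.32
tcp_pos: [0.5315, -0.0734, 0.0597]
tool_rot: [-2.028, 2.399, -0.001]
ft_force: [-0.9, -2.4, 6.9]
gripper_width: 0.283
```

servo_tool([
  [-0.075,0,0,0,0],
])

```text
time_s: 17.45
tcp_pos: [0.5319, -0.071, 0.0597]
tool_rot: [2.028, -2.399, 0.002]
ft_force: [-2.1, -3.7, 6.6]
gripper_width: 0.279
```

servo_tool([
  [-0.075,0,0,0,0],
])

```text
time_s: 17.58
tcp_pos: [0.5323, -0.0686, 0.0597]
tool_rot: [2.027, -2.399, 0.002]
ft_force: [-1.6, -5.8, 6.3]
gripper_width: 0.282
```

servo_tool([
  [-0.075,0,0,0,0],
])

```text
time_s: 17.7
tcp_pos: [0.5327, -0.0662, 0.0597]
tool_rot: [2.026, -2.399, 0.003]
ft_force: [-1.2, -8.7, 7.3]
gripper_width: 0.285
```

servo_tool([
  [-0.075,0,0,0,0],
])

```text
time_s: 17.82
tcp_pos: [0.5331, -0.0636, 0.0597]
tool_rot: [2.026, -2.4, 0.003]
ft_force: [-1.0, -8.7, 6.0]
gripper_width: 0.286
```

servo_tool([
  [-0.075,0,0,0,0],
])

```text
time_s: 17.95
tcp_pos: [0.5336, -0.0609, 0.0597]
tool_rot: [2.025, -2.4, 0.003]
ft_force: [-1.2, -8.7, 6.3]
gripper_width: 0.281
```

servo_tool([
  [-0.075,0,0,0,0],
])

```text
time_s: 18.08
tcp_pos: [0.5341, -0.0578, 0.0597]
tool_rot: [2.025, -2.4, 0.003]
ft_force: [-2.4, -7.3, 7.4]
gripper_width: 0.281
```

servo_tool([
  [-0.075,0,0,0,0],
])

```text
time_s: 18.2
tcp_pos: [0.5346, -0.0546, 0.0597]
tool_rot: [2.026, -2.4, 0.003]
ft_force: [-2.1, -9.3, 7.1]
gripper_width: 0.284
```

servo_tool([
  [-0.075,0,0,0,0],
])

```text
time_s: 18.32
tcp_pos: [0.5351, -0.0514, 0.0597]
tool_rot: [2.026, -2.4, 0.002]
ft_force: [-1.8, -5.0, 6.8]
gripper_width: 0.282
```

servo_tool([
  [-0.075,0,0,0,0],
])

```text
time_s: 18.45
tcp_pos: [0.5357, -0.0478, 0.0597]
tool_rot: [2.027, -2.399, 0.002]
ft_force: [-1.6, -3.3, 7.5]
gripper_width: 0.281
```

servo_tool([
  [-0.075,0,0,0,0],
])

```text
time_s: 18.58
tcp_pos: [0.5363, -0.0444, 0.0597]
tool_rot: [2.028, -2.399, 0.001]
ft_force: [-1.3, -2.2, 6.6]
gripper_width: 0.282
```

servo_tool([
  [-0.075,0,0,0,0],
])

```text
time_s: 18.7
tcp_pos: [0.5369, -0.0411, 0.0597]
tool_rot: [-2.028, 2.399, -0.001]
ft_force: [-1.0, -1.1, 6.0]
gripper_width: 0.279
```

servo_tool([
  [-0.075,0,0,0,0],
])

```text
time_s: 18.82
tcp_pos: [0.5374, -0.0379, 0.0597]
tool_rot: [-2.028, 2.399, -0.001]
ft_force: [-1.6, -1.7, 6.6]
gripper_width: 0.282
```

```bash
python3 go.py -.02 .057
```

```text
t 18.825 tcp [ 0.5374 -0.0379  0.0597] q 0.0011 lat -0.0003 F along/lat/z -1.97 -1.31 6.56
xt angle -99.57 want -99.39 tilt [ 5.e-04 -3.e-04 -1.e+00] w 0.2821057394891447 q [-0.02  0.6  -0.    1.99  0.    0.56 -1.76]
tool units [ 0.527 -0.008  0.068]
```

Run:
```python
import numpy as np
from scipy.optimize import least_squares
y1=-np.array([298,338,377,417,452,484,516,550,590,632,679,726])/1e1;f1=np.array([1.5,1.9,.8,2.1,4,7.3,8.2,11.1,8.1,5.8,3.3,2.9])
y2=-np.array([821,793,763,734,710,686,662,636,609,578,546,514,478,444,411,379])/1e1;f2=np.array([1.5,.9,1.1,2.4,3.7,5.8,8.7,8.7,8.7,7.3,9.3,5,3.3,2.2,1.1,1.7])
def prof(s,P,M,mode):  # s along travel, mm
    if mode: return np.interp(s,[-16,-4.01,-3.99,4,16],[0,P,M,M,0])
    return np.interp(s,[-16,-4,-3.9,3.9,4,16],[0,P,M,M,P,0])
for mode in (0,1):
    def res(v):
        c,P,M,b,l=v
        return np.r_[prof(-(y1-c)-l,P,M,mode)+b-f1,prof((y2-c)-l,P,M,mode)+b-f2]
    best=min((least_squares(res,[c,9,7,1.4,l],diff_step=1e-3) for c in np.arange(-62,-53,1) for l in(-3,-1,0,1)),key=lambda r:r.cost)
    print(mode,best.x.round(2),best.cost)
s=lambda y,f:(np.trapezoid(y*(f-1.5),y)/np.trapezoid(f-1.5,y))
print(s(y1,f1),s(y2,f2))
```

```text
0 [-57.66   7.62   7.41   1.28  -2.17] 9.703678916132555
1 [-57.58   8.02   7.36   1.27  -2.03] 9.541219008548
-55.9531847466481 -59.645067000441756
```

servo_tool([
  [0.1,0,0,0,0],
  [0.1,0,0,0,0],
  [0.1,0,0,0,0],
  [0.1,0,0,0,0],
  [0.05,0,0,0,0],
  [0.05,0,0,0,0],
  [0,0,0,0,0],
  [0,0,0,0,0],
])

```text
time_s: 19.82
tcp_pos: [0.5344, -0.0562, 0.0597]
tool_rot: [-2.029, 2.396, 0.0]
ft_force: [-1.3, 4.1, 6.1]
gripper_width: 0.282
```

```bash
python3 go.py -.019 .057
```

```text
t 19.825 tcp [ 0.5344 -0.0562  0.0597] q -0.0175 lat -0.0003 F along/lat/z 3.85 -1.96 6.12
xt angle -99.49 want -99.39 tilt [ 9.0e-04  1.2e-03 -1.0e+00] w 0.28151425284234977 q [ 0.02  0.59 -0.01  1.99  0.    0.55 -1.72]
tool units [ 0.038 -0.007  0.068]
```

servo_tool([
  [0.05,0,0,0,0],
  [0,0,0,0,0],
  [0,0,0,0,0],
])

```text
time_s: 20.2
tcp_pos: [0.5341, -0.0581, 0.0597]
tool_rot: [-2.029, 2.396, 0.001]
ft_force: [-0.3, 3.9, 6.8]
gripper_width: 0.279
```

```bash
python3 go.py -.019 .057
```

```text
t 20.2 tcp [ 0.5341 -0.0581  0.0597] q -0.0194 lat -0.0002 F along/lat/z 3.78 -0.93 6.79
xt angle -99.49 want -99.39 tilt [ 0.001   0.0013 -1.    ] w 0.2789968099012067 q [ 0.03  0.59 -0.01  1.99  0.    0.55 -1.72]
tool units [-0.009 -0.006  0.069]
```

Now back off the stored push, slightly, and check that the force goes to about zero.

servo_tool([
  [-0.02,0,0,0,0],
  [0,0,0,0,0],
])

```text
time_s: 20.45
tcp_pos: [0.5341, -0.058, 0.0597]
tool_rot: [-2.029, 2.397, -0.0]
ft_force: [0.4, 1.7, 7.6]
gripper_width: 0.281
```

```bash
python3 go.py -.019 .057
```

```text
t 20.45 tcp [ 0.5341 -0.058   0.0597] q -0.0193 lat -0.0003 F along/lat/z 1.78 0.12 7.59
xt angle -99.52 want -99.39 tilt [ 7.e-04  5.e-04 -1.e+00] w 0.2809946184736888 q [ 0.02  0.59 -0.01  1.99  0.    0.55 -1.72]
tool units [-0.008 -0.007  0.068]
```

servo_tool([
  [-0.01,0,0,0,0],
  [0,0,0,0,0.4],
  [0,0,0,0,0.6],
  [0,0,0,0,1],
  [0,0,0,0,1],
  [0,0,0,0,1],
  [0,0,0,0,1],
])

```text
time_s: 21.32
tcp_pos: [0.5338, -0.0584, 0.0593]
tool_rot: [2.029, -2.399, -0.0]
ft_force: [-1.2, -0.2, -0.2]
gripper_width: 1.0
```

```bash
python3 go.py -.019 .23
```

```text
t 21.325 tcp [ 0.5338 -0.0584  0.0593] q -0.0197 lat -0.0005 F along/lat/z -0.41 -1.16 -0.19
xt angle -99.55 want -99.39 tilt [-1.e-04  0.e+00 -1.e+00] w 1.0003015054935054 q [ 0.02  0.59 -0.    1.99  0.01  0.55 -1.72]
tool units [-0.019 -0.013 -4.268]
```

servo_tool([
  [0,0,-0.3,0,1],
  [0,0,-0.6,0,1],
  [0,0,-0.9,0,1],
  [0,0,-0.9,0,1],
  [0,0,-0.9,0,1],
  [0,0,-0.7,0,1],
  [1,0.2,0,0,1],
  [1,0.2,0,0,1],
  [1,0.2,0,0,1],
  [1,0.2,0,0,1],
  [1,0.2,0,0,1],
  [1,0.2,0,0,1],
])

```text
time_s: 22.82
tcp_pos: [0.446, -0.2882, 0.2323]
tool_rot: [-2.029, 2.398, -0.001]
ft_force: [1.2, 0.3, -0.1]
gripper_width: 0.995
```

servo_tool([
  [1,0.3,0,0,1],
  [1,0.3,0,0,1],
  [1,0.3,0,0,1],
  [0,0,0,0,1],
  [0,0,0,0,1],
])

```text
time_s: 23.45
tcp_pos: [0.3914, -0.3989, 0.2318]
tool_rot: [-2.028, 2.398, -0.0]
ft_force: [0.1, -0.9, 0.0]
gripper_width: 0.999
```

```bash
python3 go.py -.019 .23
python3 - <<'E'
from h import *
f=optics.grab_frame("top"); cv2.imwrite("pics/t5.png",cv2.resize(f["img"][140:250,200:370,::-1],None,fx=4.5,fy=4.5,interpolation=cv2.INTER_CUBIC))
f=optics.grab_frame("scene"); cv2.imwrite("pics/s5.png",cv2.resize(f["img"][130:320,160:350,::-1],None,fx=3.1,fy=3.1,interpolation=cv2.INTER_CUBIC))
E
```

```text
t 23.45 tcp [ 0.3914 -0.3989  0.2318] q -0.3789 lat -0.0854 F along/lat/z -0.85 0.24 0.05
xt angle -99.55 want -99.39 tilt [ 6.e-04  4.e-04 -1.e+00] w 0.9987439847365251 q [ 0.65  0.4   0.09  1.75 -0.04  0.99 -0.98]
tool units [-9.004 -2.11   0.05 ]
```

View pics/t5.png

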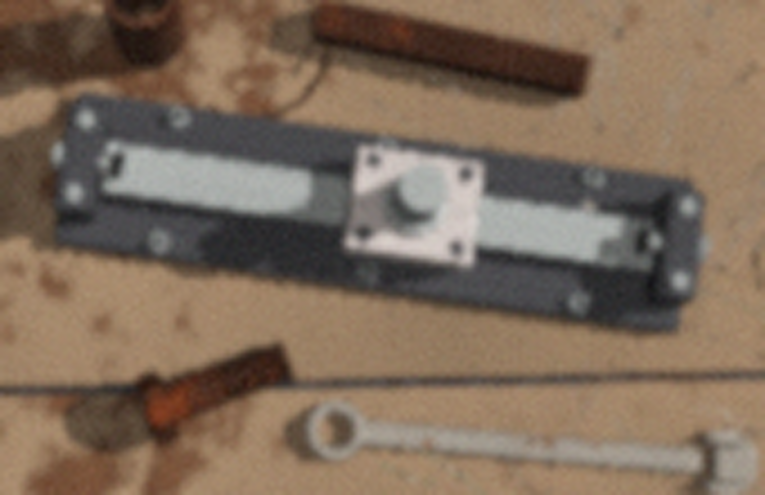

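View pics/s5.png

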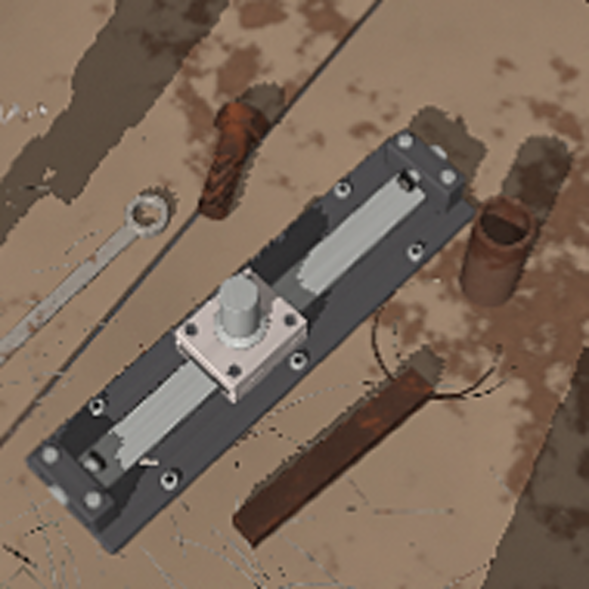

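The top view shows the carriage let go at crop (412,205). It has shifted about 133 crop px, or 74 mm, which agrees with the gripper reading. The bolt and bar are at the same pixels as before, and the arm is clear.

```bash
python3 -c "
from cell import ticket
print(ticket.hand_in())"
```

```text
the job is handed in; nothing more can be done
None
```

The job is handed in at about 23.5 s. The carriage is standing let go on the tight spot, about 19 mm right of the rail's middle.

- **Stroke:** I gripped the knob and moved the carriage slowly to the left stop, then to the right stop. Each buffer was pressed only about 2–3 mm, with at most about 6 N felt along the rail.
- **Tight spot:** Drag rose from about 1.5 N to 9–11 N there. I felt it going right, and then again on an extra pass back to the left. Taken alone, the two passes put the centre about 4–5 mm apart. I fitted them together, since the drag is the same from both sides, which put it at world y ≈ −0.058 m. I would trust that to about 1–2 mm.
- **Release:** I backed off most of the remaining push, opened the gripper with the carriage at about −19.3 mm, lifted clear and moved away.
- **Last checks:** In the top view the carriage had moved about 74 mm from where it started, which matches the gripper reading. The bolt and the bar are at the same pixels as before, and the arm is touching nothing.
- **Disagreements:** The stops were felt at about +109.5 and −111 mm, so my rail frame is off by under 1 mm. This does not affect the final position, because the spot was felt and the carriage placed using the same gripper readings.

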